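# Stack three square-bored collars on a locked spindle

## Task

Thread the three square-bored collars onto the square spindle of the rotary test stage, each fully home before the next: first the flanged collar, flange down and flat on the face plate, then the wide octagonal collar on top of it, then the small octagonal one. The spindle is locked at an unknown angle, so each collar has to be turned until it drops over the square. Leave the round-bored bushing and everything else on the bench where it is, and let go of the collars.

Things in the scene. Friction and masses are not known exactly. Their poses are not given: they have to be found in the camera images.
- stage: rotary test stage fixed to the bench: black block 130 x 130 mm, 30 mm tall, carrying a round aluminium face plate 92 mm across, its top 40 mm above the bench, with a steel spindle rising from its middle. Origin at the centre of the block's underside, z up, x and y along its sides. These axes say nothing about the angle of the square spindle.
- seat (a point): centre of the face plate's top, on the spindle's axis. The spindle is a 20 mm SQUARE shank from here to 44 mm above, then a round journal 19 mm across to 54 mm above, then a taper to 12 mm at its tip, 60 mm above. Its square is locked at an arbitrary angle that no reading gives (this point has the block's axes): look for its corners, or turn a collar on it under a light push until it drops.
- spindle_top (a point): tip of the spindle, on its axis, 60 mm above the seat (axes of the block, not of the square)
- flanged_collar: aluminium collar: round flange 66 mm across, 6 mm thick, at its foot, above it an octagonal boss 42 mm across flats, 14 mm tall (20 mm in all); through it a SQUARE bore 21.6 mm wide, which fits the square shank in four turns, each within 4 degrees. Starts flange down. Origin at the centre of its underside, z up along the bore; x and y square to the bore's sides and to four of the flats.
- wide_collar: plain octagonal aluminium collar, 52 mm across flats, 14 mm tall, same 21.6 mm square bore; origin at the centre of its underside, z along the bore, x and y square to the sides of the bore and to four of the flats
- wide_mid (a point): centre of the wide collar, 7 mm above its underside
- small_collar: plain octagonal aluminium collar, 40 mm across flats, 12 mm tall, same 21.6 mm square bore; origin at the centre of its underside, z along the bore, x and y square to the sides of the bore and to four of the flats
- small_mid (a point): centre of the small collar, 6 mm above its underside
- bushing: the aluminium ring with a round bore (26 mm), 46 mm across, 18 mm tall; not part of this job; origin at the centre of its underside
- board: small green circuit board with connectors, 75 x 45 mm, 18 mm tall; origin at the centre of its underside
- dish_lid: flat white plastic lid, 70 mm across, 7 mm tall; origin at the centre of its underside
- driver: screwdriver, 170 mm long, lying flat; origin near the middle of its length
- parts_tray: small white two-part tray, 100 x 70 mm, 25 mm tall; origin at the centre of its underside
- attenuator: small stepped steel cylinder standing upright, 20 mm across, 34 mm tall; origin at the centre of its underside
- adapter: small stepped brass cylinder standing upright, 24 mm across, 26 mm tall; origin at the centre of its underside
Not all that is in view belongs to the job. What is shaped like the flanged_collar but pink is not meant.

How it is judged:
By the outcome, as a careful person would: the job done as asked, in the order asked, and still so for the second after the job is handed in, with the robot touching nothing.
It also fails if it takes over 72 s, if anything falls off the work surface, if the arm or the gripper's body presses on something with over 40 N, if the wrist force passes 120 N, or if a joint passes its speed limit or range.

## Robot

A 7-joint arm with a two-finger parallel gripper is mounted at the origin on the work surface. World frame = base frame: x ahead of the robot, y to its left, z up, the work surface at z = 0. Lengths are in m, angles in rad, forces in N, time in s.
With the tool pointing down it reaches from about 0.4 to 0.875 m from the base axis. Payload 6.5 kg.
Tool frame: the origin (TCP) lies on the centre line of the jaws, within the pads' length; the fingertips stand 17 mm ahead of it and the grasp point (between the pads) lies 2 mm behind it; z points along the fingers, y is the line along which they close (so a half turn about z gives the same grasp; the last joint's range is limited). The gripper opens to 88 mm and grips with 3 to 60 N. Pads are 18 mm wide; open, the fingers measure 123 mm over their backs; the gripper's body (75 mm by 187 mm) begins 45 mm behind the grasp point.
Start: joints at [1.059, 0.536, -0.004, 1.538, 0.003, 1.067, -0.071], TCP at [0.28, -0.586, 0.256] pointing down, gripper open.
Joint ranges: [-2.7, 2.7], [-0.37, 2.16], [-1.27, 1.26], [0.24, 2.4], [-1.31, 4.45], [0.19, 1.91], [-2.76, 2.76]. Speed limits (rad/s): [2.39, 2.39, 3.14, 3.14, 3.14, 3.14, 3.14].

## Interface

Orientations are given as a unit quaternion [x, y, z, w].
In Python, from station import status, eyes, ticket gives the robot as it stands.
- The arm moves only by the tool servo_tool, never from a script. Its arguments are lists of equal length, an entry for each row: "offset": the shift along the tool's x, y, z in m, a list of three; "rotation": the turn, a rotation vector about the tool's x, y, z in degrees, a list of three; "jaw": the closure, from 0 (fully open) to 1 (shut). A call has 1 to 20 rows; each row is the pose to reach, as a shift and turn from the pose commanded when the call began, along the tool's axes at that moment; what a row does not reach only later rows make up. A row lasts 1/10 s, in which the tool goes at most 50 mm and 8.59 degrees, less where a joint would pass 70% of its speed; a pose out of reach is approached as far as the arm can. A call with a gripper value outside its range is refused whole. The fingers move at their own pace and stop on an object; the grip force is fixed at half the most. Time passes only in rows, so rows that repeat a pose let the fingers close. It gives the time, the measured TCP pose, the force, the opening and the grip force at its end, in the units of the state.
- status.get_state(): the state, without advancing time (a new reading comes with each control period).
- eyes.read_camera(name): name is "scene" or "top"; returns (picture, depth): 400x640x3 uint8, blue, green, red; 400x640 float32, m along the optical axis (not along the pixel's ray), 0 where there is no reading.
- eyes.camera_info(name): a dict with "intrinsics" (3x3 intrinsics, pixels), "eye" and "rotation" of the camera in the world. Camera axes: x right, y down, z forward; pixel columns grow to the right and rows downward; lengths in m; the calibration is good to about 2 mm. A picture is of the moment at which its call begins. camera_info takes no time and is no camera call.
- ticket.finish_job(): hands the job in; it is judged then, once.
The state is a dict: "t": time; "q": joint angles; "qvel": joint speeds; "tau": joint torques, N m; "tool_pos": TCP position; "eef_rot": TCP orientation; "wrist_force": force on the tool from outside, world axes, zero at the start; "wrist_torque": the same for the moment, N m; "gripper_width": finger opening in m; "grasp_force": force on a finger pad.
Only numpy, scipy, OpenCV 4.12 (cv2) and the standard library are available. Lean on these libraries where they do the work, as an engineer would, in place of code of your own. Each camera call takes 0.05 s, during which the arm holds its last target. There are 200 camera calls.

## Working session

There is one attempt and no reset: what is moved stays moved. The work goes in short steps, Python scripts to look and compute and a tool call to move; the robot and the scene stay as the last step left them, time stands still between calls to the robot, and variables do not carry over. Pictures are saved under pics/ and viewed, at most 10 in all, crops included, and the job is handed in when it is done.

Besides the shell and the picture viewer there is one more tool, called after "Emit:" by a JSON object that holds its "name" and its "arguments". servo_tool: Moves the arm, as the interface text tells. Its arguments: {"type":"object","properties":{"offset":{"type":"array"},"rotation":{"type":"array"},"jaw":{"type":"array"}},"required":["offset","rotation","jaw"]}

```bash
mkdir -p pics; cat > h.py <<'E'
import numpy as np, cv2
from station import status, eyes, ticket
def cap(n):
    im,d=eyes.read_camera(n); np.savez(f'{n}.npz',im=im,d=d); return im,d
def ld(n):
    z=np.load(f'{n}.npz'); return z['im'],z['d']
def P(n,u,v,d=None,z=None):
    c=eyes.camera_info(n);K=np.array(c['intrinsics']);R=np.array(c['rotation']);e=np.array(c['eye'])
    r=R@np.linalg.inv(K)@np.array([u,v,1.])
    return e+r*(d if z is None else (z-e[2])/r[2])
E
python3 - <<'E'
from h import *
for n in('scene','top'):
    im,d=cap(n); cv2.imwrite(f'pics/{n}0.png',im); c=eyes.camera_info(n); print(n,c)
print(status.get_state())
E
```

```text
scene {'intrinsics': array([[438.41571002,   0.        , 321.71642124],
       [  0.        , 438.41571002, 203.29797683],
       [  0.        ,   0.        ,   1.        ]]), 'eye': array([ 0.97717249, -0.72398651,  0.67809105]), 'rotation': array([ 0.85389514,  0.24130931, -0.12381835, -0.44418681])}
top {'intrinsics': array([[402.21744565,   0.        , 305.23777542],
       [  0.        , 402.21744565, 200.29768547],
       [  0.        ,   0.        ,   1.        ]]), 'eye': array([0.36286484, 0.00922131, 1.14364954]), 'rotation': array([-0.70068772,  0.70703682, -0.06874852,  0.06640257])}
{'t': 0.1, 'q': array([ 1.05884467,  0.53712251, -0.00443003,  1.53871317,  0.00260626,
        1.06729971, -0.07124106]), 'qvel': array([ 5.61484960e-05, -2.28380309e-03,  2.01462761e-03, -9.33614208e-04,
        2.85406104e-04,  3.10709605e-04, -2.61273119e-04]), 'tau': array([ 2.95235033e-03, -5.72074735e+01,  9.94039737e-01, -2.52228695e+01,
       -5.61591284e-02,  1.35098773e-02,  2.74886332e-05]), 'tool_pos': array([ 0.2800072 , -0.58604009,  0.25492979]), 'eef_rot': array([ 9.75262645e-01,  2.21047919e-01, -2.29588475e-04, -7.33442560e-04]), 'wrist_force': array([ 0.17195417,  0.34363077, -0.86064015]), 'wrist_torque': array([ 0.00810168, -0.00312084,  0.01241431]), 'grasp_force': 0.0, 'gripper_width': 0.08807455719185957}
```

View pics/top0.png

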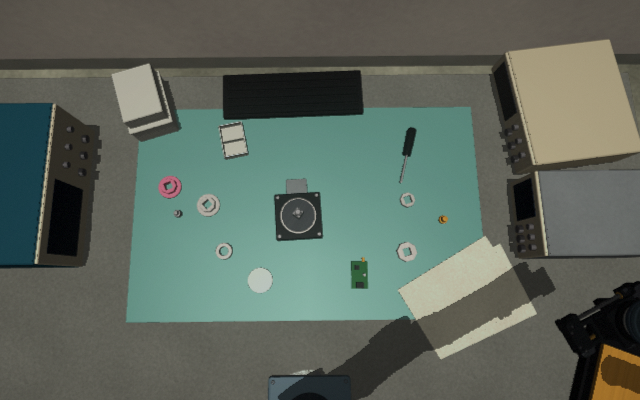

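View pics/scene0.png

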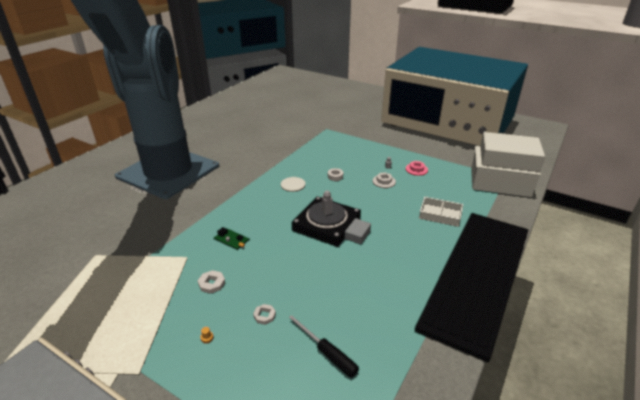

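```bash
sed -i 's/^def P/from scipy.spatial.transform import Rotation as Ro\ndef P/; s/R=np.array(c\[.rotation.\])/R=Ro.from_quat(c["rotation"]).as_matrix()/' h.py
python3 - <<'E'
from h import *
im,d=ld('top')
def cr(im,u,v,h,s): return cv2.resize(im[v-h:v+h,u-h:u+h],(s,s),interpolation=cv2.INTER_CUBIC)
L=[(208,205),(406,252),(407,200),(298,215)]
t=[cr(im,u,v,14,260) for u,v in L[:3]]
s,_=ld('scene')
b=[cr(im,298,215,14,260),cr(im,298,215,28,260),cr(s,327,205,14,260)]
cv2.imwrite('pics/m1.png',np.vstack([np.hstack(t),np.hstack(b)]))
for n,u,v in [('fl',208,205),('wide',406,252),('small',407,200),('stage',298,215),('bush',224,251)]:
    for z in (0.02,0.1): print(n,z,P('top',u,v,z=z).round(4))
    q=d[v-14:v+15,u-14:u+15]; 
    print(q[14,8:21:2].round(3))
print(P('scene',327,195,z=.1))
E
```

```text
fl 0.02 [0.5694 0.2805 0.02  ]
fl 0.1 [0.5547 0.2612 0.1   ]
[1.143 1.157 1.165 1.16  1.162 1.142 1.14 ]
wide 0.02 [ 0.4318 -0.2741  0.02  ]
wide 0.1 [ 0.4269 -0.2539  0.1   ]
[1.128 1.125 1.139 1.133 1.137 0.    1.126]
small 0.02 [ 0.5789 -0.2853  0.02  ]
small 0.1 [ 0.5635 -0.2644  0.1   ]
[1.149 1.151 1.164 1.166 1.166 1.159 1.153]
stage 0.02 [0.5385 0.0253 0.02  ]
stage 0.1 [0.526  0.0242 0.1   ]
[1.117 1.085 1.067 1.062 1.076 1.109 1.114]
bush 0.02 [0.4392 0.2313 0.02  ]
bush 0.1 [0.4338 0.2155 0.1   ]
[1.121 1.137 1.135 1.14  1.14  1.136 1.12 ]
[0.54168088 0.01450009 0.1       ]
```

View pics/m1.png

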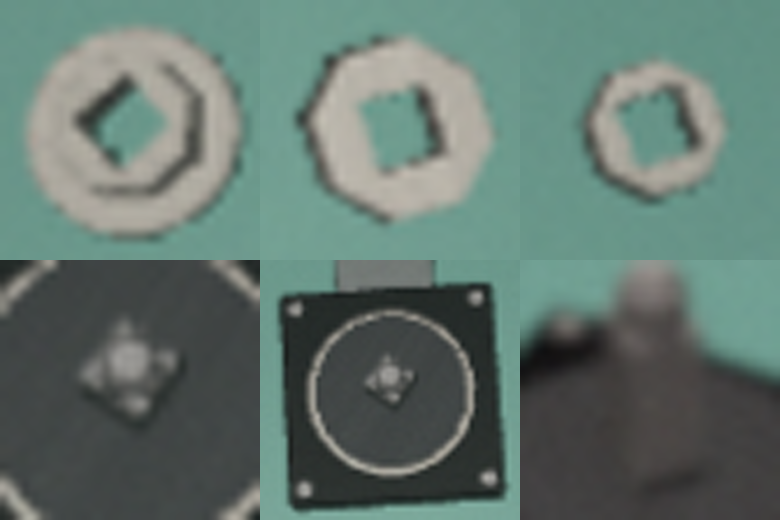

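```bash
python3 - <<'E'
from h import *
def px(x,y,u,v,h=14,s=260): return u-h+(x+.5)*2*h/s-.5, v-h+(y+.5)*2*h/s-.5
def sq(n,pts,u,v,z):
    p=np.array([P('top',*px(x,y,u,v),z=z) for x,y in pts])[:,:2]
    c=p.mean(0); q=p-c; a=np.arctan2(q[:,1],q[:,0])
    print(n,c.round(4),'side ang mod90',np.degrees(np.angle(np.exp(4j*(a+np.pi/4)).sum())/4).round(1),(np.linalg.norm(q,axis=1)*1000).round(1))
sq('fl',[(130,75),(170,125),(125,170),(75,122)],208,205,.02)
sq('wide',[(100,100),(170,84),(187,152),(122,173)],406,252,.014)
sq('small',[(98,107),(160,85),(184,145),(125,168)],407,200,.012)
sq('spin',[(125,60),(180,95),(140,160),(80,115)],298,215,.084)
print('plate',P('top',*px(131,133,298,215,28),z=.04))
print('flange',P('top',*px(134,132,208,205),z=.006))
im,d=ld('top')
for n,u,v,lo,z in [('fl',208,205,150,.008),('wide',406,252,150,.014),('small',407,200,150,.012)]:
    m=(im[v-16:v+17,u-16:u+17,2]>120).astype(np.uint8)
    c=max(cv2.findContours(m,cv2.RETR_EXTERNAL,cv2.CHAIN_APPROX_NONE)[0],key=cv2.contourArea)
    e=cv2.fitEllipse(c); print(n,e,P('top',e[0][0]+u-16,e[0][1]+v-16,z=z).round(4))
# tool yaw
R=Ro.from_quat(status.get_state()['eef_rot']).as_matrix(); print(R.round(3), np.degrees(np.arctan2(R[1,1],R[0,1])))
E
```

```text
fl [0.5729 0.2834] side ang mod90 43.4 [15.  13.8 14.6 15.3]
wide [ 0.4343 -0.2789] side ang mod90 13.5 [15.4 15.3 14.4 15.6]
small [ 0.5829 -0.2899] side ang mod90 19.7 [14.6 14.4 14.1 14.4]
spin [0.5362 0.0252] side ang mod90 -35.5 [14.  14.5 15.5 14.9]
plate [0.53464045 0.0255093  0.04      ]
flange [0.57268766 0.28393555 0.006     ]
fl ((15.602212905883789, 15.511795043945312), (21.38373374938965, 22.69699478149414), 63.83890914916992) [0.5731 0.2846 0.008 ]
wide ((17.036754608154297, 15.46478271484375), (17.90262222290039, 18.875492095947266), 153.8131866455078) [ 0.4337 -0.2786  0.014 ]
small ((16.5, 15.0), (13.08390998840332, 13.412551879882812), 143.29071044921875) [ 0.5834 -0.289   0.012 ]
[[ 0.902  0.431 -0.001]
 [ 0.431 -0.902  0.001]
 [-0.    -0.002 -1.   ]] -64.45881825337679
```

```bash
cat >> h.py <<'E'
def mv(x,y,z,yaw):
    s=status.get_state();R=Ro.from_quat(s['eef_rot']);a=np.radians(yaw)
    T=Ro.from_matrix(np.array([[-np.sin(a)*-1,np.cos(a),0],[-np.cos(a),np.sin(a),0],[0,0,-1]]))
    print('off',R.inv().apply(np.array([x,y,z])-s['tool_pos']).round(4),'rot',np.degrees((R.inv()*T).as_rotvec()).round(2))
E
python3 - <<'E'
from h import *
mv(.573,.284,.2,-1.6)
mv(.573,.284,.09,-1.6)
E
```

```text
Traceback (most recent call last):
  File "h.py", line 14, in mv
    T=Ro.from_matrix(np.array([[-np.sin(a)*-1,np.cos(a),0],[-np.cos(a),np.sin(a),0],[0,0,-1]]))
  File "scipy/spatial/transform/_rotation.pyx", line 1143, in scipy.spatial.transform._rotation.Rotation.from_matrix
ValueError: Non-positive determinant (left-handed or null coordinate frame) in rotation matrix 0: [[-0.02792164  0.99961012  0.        ]
 [-0.99961012 -0.02792164  0.        ]
 [ 0.          0.         -1.        ]].
```

```bash
sed -i 's/\[\[-np.sin(a)\*-1,np.cos(a),0\],\[-np.cos(a),/[[-np.sin(a),np.cos(a),0],[np.cos(a),/' h.py
python3 - <<'E'
from h import *
mv(.573,.284,.2,-1.6)
mv(.573,.284,.09,-1.6)
E
```

```text
off [ 0.6395 -0.6586  0.0559] rot [-8.000e-02 -4.000e-02 -6.286e+01]
off [ 0.6395 -0.6584  0.1659] rot [-8.000e-02 -4.000e-02 -6.286e+01]
```

Emit:
{"name": "servo_tool", "arguments": {"offset": [[0.639,-0.659,0.056],[0.639,-0.659,0.056],[0.639,-0.659,0.056],[0.639,-0.659,0.056],[0.639,-0.659,0.056],[0.639,-0.659,0.056],[0.639,-0.659,0.056],[0.639,-0.659,0.056],[0.639,-0.659,0.056],[0.639,-0.659,0.056],[0.639,-0.659,0.056],[0.639,-0.659,0.056],[0.639,-0.659,0.056],[0.639,-0.659,0.056],[0.639,-0.659,0.056],[0.639,-0.659,0.056],[0.639,-0.659,0.056],[0.639,-0.659,0.056],[0.639,-0.659,0.056],[0.639,-0.659,0.156]], "rotation": [[0,0,-63],[0,0,-63],[0,0,-63],[0,0,-63],[0,0,-63],[0,0,-63],[0,0,-63],[0,0,-63],[0,0,-63],[0,0,-63],[0,0,-63],[0,0,-63],[0,0,-63],[0,0,-63],[0,0,-63],[0,0,-63],[0,0,-63],[0,0,-63],[0,0,-63],[0,0,-63]], "jaw": [0,0,0,0,0,0,0,0,0,0,0,0,0,0,0,0,0,0,0,0]}}

```text
t: 2.1
tool_pos: [0.5761, 0.2912, 0.1546]
eef_rot: [0.715, 0.7, 0.007, 0.0]
wrist_force: [1.1, 0.3, 0.2]
gripper_width: 0.0882
grasp_force: 0.0
```

```bash
python3 - <<'E'
from h import *
mv(.573,.284,.07,-1.6)
mv(.573,.284,.0255,-1.6)
E
```

```text
off [-0.008  -0.0038  0.0845] rot [ 0.58 -0.54  0.38]
off [-0.0085 -0.0043  0.129 ] rot [ 0.58 -0.54  0.38]
```

Emit:
{"name": "servo_tool", "arguments": {"offset": [[0,0,0],[0,0,0.0],[0,0,0.0]], "rotation": [[0,0,0],[0,0,0],[0,0,0]], "jaw": [0,0,0]}}

```text
t: 2.4
tool_pos: [0.5736, 0.2836, 0.1514]
eef_rot: [0.716, 0.698, 0.001, 0.0]
wrist_force: [-0.2, -0.1, 0.4]
gripper_width: 0.0881
grasp_force: 0.0
```

```bash
python3 - <<'E'
from h import *
mv(.573,.284,.0255,-1.6)
E
```

```text
off [ 0.0003 -0.0008  0.1259] rot [ 0.11 -0.05  0.09]
```

Emit:
{"name": "servo_tool", "arguments": {"offset": [[0,-0.001,0.06],[0,-0.001,0.06],[0,-0.001,0.06],[0,-0.001,0.06],[0,-0.001,0.06],[0,-0.001,0.06],[0,-0.001,0.06],[0,-0.001,0.06],[0,-0.001,0.06],[0,-0.001,0.06],[0,-0.001,0.1],[0,-0.001,0.126],[0,-0.001,0.126],[0,-0.001,0.126],[0,-0.001,0.126],[0,-0.001,0.126],[0,-0.001,0.126],[0,-0.001,0.126],[0,-0.001,0.126],[0,-0.001,0.126]], "rotation": [[0,0,-90],[0,0,-90],[0,0,-90],[0,0,-90],[0,0,-90],[0,0,-90],[0,0,-90],[0,0,-90],[0,0,-90],[0,0,-90],[0,0,-90],[0,0,-90],[0,0,-90],[0,0,-90],[0,0,-90],[0,0,-90],[0,0,-90],[0,0,-90],[0,0,-90],[0,0,-90]], "jaw": [0,0,0,0,0,0,0,0,0,0,0,0,0,0,1,1,1,1,1,1]}}

```text
t: 4.4
tool_pos: [0.5716, 0.2838, 0.0238]
eef_rot: [0.013, 1.0, 0.0, -0.0]
wrist_force: [0.3, 0.4, 1.2]
gripper_width: 0.0419
grasp_force: 0.4
```

Emit:
{"name": "servo_tool", "arguments": {"offset": [[0,0,0],[0,0,0],[0,0,0],[0,0,0],[0,0,0],[0,0,-0.001],[0,0,-0.001],[0,0,-0.001],[0,0,-0.001],[0,0,-0.001],[0,0,-0.001],[0,0,-0.001],[0,0,-0.001],[0,0,-0.001],[0,0,-0.001],[0,0,-0.001],[0,0,-0.001],[0,0,-0.001],[0,0,-0.001]], "rotation": [[0,0,0],[0,0,0],[0,0,0],[0,0,0],[0,0,0],[0,0,90],[0,0,90],[0,0,90],[0,0,90],[0,0,90],[0,0,90],[0,0,90],[0,0,90],[0,0,90],[0,0,90],[0,0,90],[0,0,90],[0,0,90],[0,0,90],[0,0,90]], "jaw": [1,1,0,0,0,0,0,0,0,0,0,0,0,0,0,0,0,1,1]}}

```text
schema error: expected 19 entries
```

Emit:
{"name": "servo_tool", "arguments": {"offset": [[0,0,0],[0,0,0],[0,0,0],[0,0,0],[0,0,0],[0,0,0]], "rotation": [[0,0,0],[0,0,0],[0,0,0],[0,0,0],[0,0,0],[0,0,0]], "jaw": [1,1,1,1,1,1]}}

```text
t: 5.0
tool_pos: [0.5716, 0.2838, 0.0238]
eef_rot: [0.013, 1.0, 0.0, 0.0]
wrist_force: [0.5, -0.2, 1.7]
gripper_width: 0.0417
grasp_force: 30.0
```

```bash
python3 - <<'E'
from h import *
mv(.5355,.0253,.15,9.5)
s=status.get_state();print(s['wrist_force'],s['grasp_force'])
E
```

```text
off [ 0.0296 -0.2593 -0.1263] rot [ 1.000e-02 -1.000e-02  7.905e+01]
[ 0.48771664 -0.20618257  1.74236437] 30.000305213034153
```

Emit:
{"name": "servo_tool", "arguments": {"offset": [[0,0,0],[0,0,0],[0,0,0],[0,0,-0.001],[0,0,-0.001],[0,0,-0.001],[0,0,-0.001],[0,0,-0.001],[0,0,-0.001],[0,0,-0.001],[0,0,-0.001],[0,0,-0.001],[0,0,-0.001],[0,0,-0.001],[0,0,-0.001],[0,0,-0.001],[0,0,-0.001],[0,0,-0.001],[0,0,-0.001],[0,0,-0.001]], "rotation": [[0,0,0],[0,0,0],[0,0,0],[0,0,90],[0,0,90],[0,0,90],[0,0,90],[0,0,90],[0,0,90],[0,0,90],[0,0,90],[0,0,90],[0,0,90],[0,0,90],[0,0,90],[0,0,90],[0,0,90],[0,0,90],[0,0,90],[0,0,90]], "jaw": [0,0,0,0,0,0,0,0,0,0,0,0,0,0,0,1,1,1,1,1]}}

```text
t: 7.0
tool_pos: [0.5716, 0.2836, 0.0246]
eef_rot: [0.716, 0.698, -0.0, -0.0]
wrist_force: [0.6, 0.1, 0.5]
gripper_width: 0.0504
grasp_force: 0.0
```

Emit:
{"name": "servo_tool", "arguments": {"offset": [[0,0,0],[0,0,0],[0,0,0],[0,0,-0.05],[0,0,-0.1],[0,0,-0.13],[0,0,-0.13],[0,0,-0.13]], "rotation": [[0,0,0],[0,0,0],[0,0,0],[0,0,0],[0,0,0],[0,0,0],[0,0,0],[0,0,0]], "jaw": [1,1,1,1,1,1,1,1]}}

```text
t: 7.8
tool_pos: [0.5715, 0.2834, 0.1546]
eef_rot: [0.716, 0.698, -0.0, 0.0]
wrist_force: [-0.2, -0.4, -1.9]
gripper_width: 0.0416
grasp_force: 30.0
```

```bash
python3 - <<'E'
from h import *
mv(.5355,.0253,.155,9.5)
mv(.5355,.0253,.129,9.5)
s=status.get_state();print(s['tool_pos'],s['wrist_force'],s['grasp_force'])
E
```

```text
off [-0.2589 -0.0294 -0.0003] rot [ 1.000e-02  2.000e-02 -1.096e+01]
off [-0.2589 -0.0294  0.0257] rot [ 1.000e-02  2.000e-02 -1.096e+01]
[0.57150389 0.28340919 0.15464709] [-0.20473706 -0.35679875 -1.93351259] 29.999764699023217
```

Emit:
{"name": "servo_tool", "arguments": {"offset": [[-0.259,-0.029,0],[-0.259,-0.029,0],[-0.259,-0.029,0],[-0.259,-0.029,0],[-0.259,-0.029,0],[-0.259,-0.029,0],[-0.259,-0.029,0],[-0.259,-0.029,0],[-0.259,-0.029,0],[-0.259,-0.029,0.02],[-0.259,-0.029,0.02]], "rotation": [[0,0,-11],[0,0,-11],[0,0,-11],[0,0,-11],[0,0,-11],[0,0,-11],[0,0,-11],[0,0,-11],[0,0,-11],[0,0,-11],[0,0,-11]], "jaw": [1,1,1,1,1,1,1,1,1,1,1]}}

```text
t: 8.9
tool_pos: [0.5347, 0.0273, 0.133]
eef_rot: [0.645, 0.764, -0.001, -0.002]
wrist_force: [-0.6, 0.3, -1.8]
gripper_width: 0.0421
grasp_force: 30.0
```

```bash
python3 - <<'E'
from h import *
s,d=cap('scene');t,_=cap('top')
cv2.imwrite('pics/m2.png',np.hstack([cv2.resize(s[150:250,280:380],(400,400),interpolation=2),cv2.resize(t[165:265,248:348],(400,400),interpolation=2)]))
s=status.get_state();print(s['tool_pos'],s['wrist_force'],s['grasp_force'])
E
```

```text
[0.53579223 0.02697136 0.13460247] [ 0.52357096 -0.24431123 -0.73988224] 29.99972945312038
```

View pics/m2.png

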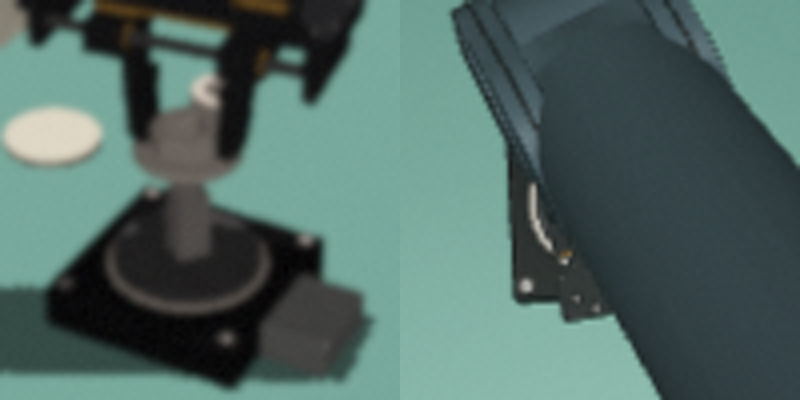

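Emit:
{"name": "servo_tool", "arguments": {"offset": [[0,0,0],[0,0,0],[0,0,0.005],[0,0,0.01],[0,0,0.015],[0,0,0.02],[0,0,0.022],[0,0,0.024],[0,0,0.026],[0,0,0.028],[0,0,0.03],[0,0,0.03]], "rotation": [[0,0,0],[0,0,0],[0,0,0],[0,0,0],[0,0,0],[0,0,0],[0,0,0],[0,0,0],[0,0,0],[0,0,0],[0,0,0],[0,0,0]], "jaw": [1,1,1,1,1,1,1,1,1,1,1,1]}}

```text
t: 10.2
tool_pos: [0.5359, 0.0255, 0.1045]
eef_rot: [0.646, 0.763, -0.0, -0.0]
wrist_force: [0.2, -0.6, -1.6]
gripper_width: 0.0416
grasp_force: 30.0
```

```bash
python3 - <<'E'
from h import *
s=status.get_state();print(s['tool_pos'],s['wrist_force'],s['wrist_torque'],s['grasp_force']);mv(.5355,.0253,.06,9.5)
E
```

```text
[0.53592861 0.02547619 0.10448965] [ 0.19962381 -0.61889382 -1.57839784] [-0.00201856 -0.09444858  0.04601123] 29.999821563251317
off [-0.0001 -0.0004  0.0445] rot [-0.02  0.    0.05]
```

Emit:
{"name": "servo_tool", "arguments": {"offset": [[0,0,0.003],[0,0,0.006],[0,0,0.009],[0,0,0.012],[0,0,0.012]], "rotation": [[0,0,0],[0,0,0],[0,0,0],[0,0,0],[0,0,0]], "jaw": [1,1,1,1,1]}}

```text
t: 10.7
tool_pos: [0.5357, 0.0255, 0.0922]
eef_rot: [0.646, 0.763, -0.0, -0.0]
wrist_force: [-0.1, -0.0, -0.9]
gripper_width: 0.0413
grasp_force: 30.0
```

Emit:
{"name": "servo_tool", "arguments": {"offset": [[0,0,0.005],[0,0,0.01],[0,0,0.015],[0,0,0.02],[0,0,0.024],[0,0,0.026],[0,0,0.028],[0,0,0.028]], "rotation": [[0,0,0],[0,0,0],[0,0,0],[0,0,0],[0,0,0],[0,0,0],[0,0,0],[0,0,0]], "jaw": [1,1,1,1,1,1,1,1]}}

```text
t: 11.5
tool_pos: [0.5362, 0.0256, 0.0648]
eef_rot: [0.646, 0.764, 0.0, 0.0]
wrist_force: [-1.3, -0.0, -1.3]
gripper_width: 0.0419
grasp_force: 30.0
```

Emit:
{"name": "servo_tool", "arguments": {"offset": [[0,0,0.001],[0,0,0.001],[0,0,0.001],[0,0,0.001]], "rotation": [[0,0,0],[0,0,0],[0,0,0],[0,0,0]], "jaw": [1,1,1,1]}}

```text
t: 11.9
tool_pos: [0.5362, 0.0256, 0.0646]
eef_rot: [0.646, 0.764, -0.0, 0.0]
wrist_force: [-1.8, -0.3, 9.1]
gripper_width: 0.0416
grasp_force: 30.0
```

Emit:
{"name": "servo_tool", "arguments": {"offset": [[0,0,0],[0,0,0],[0,0,0],[0,0,0]], "rotation": [[0,0,0],[0,0,0],[0,0,0],[0,0,0]], "jaw": [0,0,0,0]}}

```text
t: 12.3
tool_pos: [0.5361, 0.0255, 0.0636]
eef_rot: [0.646, 0.763, 0.0, 0.0]
wrist_force: [0.3, -0.5, -0.1]
gripper_width: 0.0715
grasp_force: 0.0
```

```bash
python3 - <<'E'
from h import *
s=status.get_state();print(s['tool_pos'],s['q'])
mv(.434,-.279,.20,13.5-45)
mv(.434,-.279,.20,-76.5)
E
```

```text
[0.53610455 0.02549039 0.06364079] [ 0.20023096  0.6803979  -0.43139894  1.93007101  0.46314757  0.62955185
 -0.36044221]
off [-0.2833 -0.1512 -0.1364] rot [ 0.   -0.   41.04]
off [-0.2833 -0.1512 -0.1364] rot [ 0.   -0.   86.04]
```

Emit:
{"name": "servo_tool", "arguments": {"offset": [[0,0,-0.05],[0,0,-0.1],[-0.02,-0.01,-0.13],[-0.283,-0.151,-0.13],[-0.283,-0.151,-0.13],[-0.283,-0.151,-0.13],[-0.283,-0.151,-0.13],[-0.283,-0.151,-0.13],[-0.283,-0.151,-0.13],[-0.283,-0.151,-0.13],[-0.283,-0.151,-0.13],[-0.283,-0.151,-0.1],[-0.283,-0.151,-0.05],[-0.283,-0.151,-0.02],[-0.283,-0.151,-0.02],[-0.283,-0.151,-0.02]], "rotation": [[0,0,0],[0,0,0],[0,0,-49],[0,0,-49],[0,0,-49],[0,0,-49],[0,0,-49],[0,0,-49],[0,0,-49],[0,0,-49],[0,0,-49],[0,0,-49],[0,0,-49],[0,0,-49],[0,0,-49],[0,0,-49]], "jaw": [0,0,0,0,0,0,0,0,0,0,0,0,0,0,0,0]}}

```text
t: 13.9
tool_pos: [0.4352, -0.2768, 0.0844]
eef_rot: [0.27, 0.963, 0.001, 0.0]
wrist_force: [0.7, 0.7, 0.5]
gripper_width: 0.0882
grasp_force: 0.0
```

```bash
python3 - <<'E'
from h import *
s=status.get_state();print(s['tool_pos'])
mv(.434,-.279,.02,58.5)
E
```

```text
[ 0.43524398 -0.27679352  0.08436853]
off [-0.0001 -0.0026  0.0644] rot [ 0.06 -0.01  0.2 ]
```

Emit:
{"name": "servo_tool", "arguments": {"offset": [[0,-0.001,0.03],[0,-0.001,0.055],[0,-0.001,0.063],[0,-0.001,0.063],[0,-0.001,0.063],[0,-0.001,0.063],[0,-0.001,0.063],[0,-0.001,0.063],[0,-0.001,0.063],[0,-0.001,0.063],[0,-0.001,0.063]], "rotation": [[0,0,0],[0,0,0],[0,0,0],[0,0,0],[0,0,0],[0,0,0],[0,0,0],[0,0,0],[0,0,0],[0,0,0],[0,0,0]], "jaw": [0,0,0,1,1,1,1,1,1,1,1]}}

```text
t: 15.0
tool_pos: [0.434, -0.2797, 0.0214]
eef_rot: [0.271, 0.963, -0.0, 0.0]
wrist_force: [-1.6, -0.3, 6.9]
gripper_width: 0.0517
grasp_force: 30.0
```

Emit:
{"name": "servo_tool", "arguments": {"offset": [[0,0,0],[0,0,0],[0,0,0],[0,0,0],[0,0,0],[0,0,0],[0,0,0],[0,0,0],[0,0,0],[0,0,0],[0,0,0],[0,0,0],[0,0,0],[0,0,0],[0,0,0],[0,0,0],[0,0,0],[0,0,0],[0,0,0],[0,0,0]], "rotation": [[0,0,0],[0,0,0],[0,0,0],[0,0,90],[0,0,90],[0,0,90],[0,0,90],[0,0,90],[0,0,90],[0,0,90],[0,0,90],[0,0,90],[0,0,90],[0,0,90],[0,0,90],[0,0,90],[0,0,90],[0,0,90],[0,0,90],[0,0,90]], "jaw": [0,0,0,0,0,0,0,0,0,0,0,0,0,0,1,1,1,1,1,1]}}

```text
t: 17.0
tool_pos: [0.4335, -0.2795, 0.0207]
eef_rot: [0.872, 0.489, -0.0, -0.0]
wrist_force: [-0.2, -0.9, 0.3]
gripper_width: 0.0522
grasp_force: 30.0
```

Emit:
{"name": "servo_tool", "arguments": {"offset": [[0,0,0],[0,0,0],[0,0,-0.05],[0,0,-0.1],[0,0,-0.13],[0,0,-0.13],[0,0,-0.13]], "rotation": [[0,0,0],[0,0,0],[0,0,0],[0,0,0],[0,0,0],[0,0,0],[0,0,0]], "jaw": [1,1,1,1,1,1,1]}}

```text
t: 17.7
tool_pos: [0.4335, -0.2796, 0.1509]
eef_rot: [0.872, 0.489, 0.0, 0.0]
wrist_force: [-1.0, 1.1, -1.7]
gripper_width: 0.0518
grasp_force: 30.0
```

```bash
python3 - <<'E'
from h import *
s=status.get_state();print(s['tool_pos'])
mv(.536,.0255,.15,9.5)
t,_=cap('top');s,_=cap('scene')
cv2.imwrite('pics/m3.png',np.hstack([cv2.resize(s[160:300,180:380],(400,280),interpolation=2),cv2.resize(t[201:229,284:312],(280,280),interpolation=2)]))
E
```

```text
[ 0.43351366 -0.27958407  0.15087495]
off [ 0.3137 -0.0718  0.0008] rot [ 4.000e-02  3.000e-02 -4.096e+01]
```

View pics/m3.png

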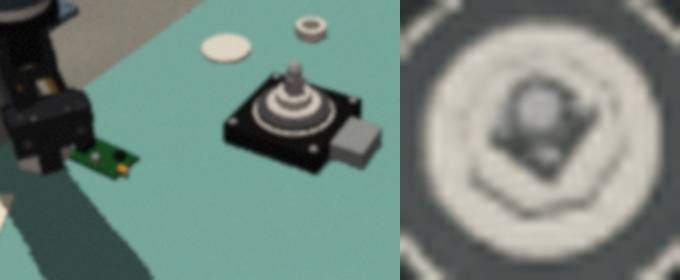

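Emit:
{"name": "servo_tool", "arguments": {"offset": [[0.314,-0.072,0],[0.314,-0.072,0],[0.314,-0.072,0],[0.314,-0.072,0],[0.314,-0.072,0],[0.314,-0.072,0],[0.314,-0.072,0],[0.314,-0.072,0.01],[0.314,-0.072,0.02],[0.314,-0.072,0.02],[0.314,-0.072,0.02],[0.314,-0.072,0.02]], "rotation": [[0,0,-41],[0,0,-41],[0,0,-41],[0,0,-41],[0,0,-41],[0,0,-41],[0,0,-41],[0,0,-41],[0,0,-41],[0,0,-41],[0,0,-41],[0,0,-41]], "jaw": [1,1,1,1,1,1,1,1,1,1,1,1]}}

```text
t: 19.0
tool_pos: [0.5359, 0.0248, 0.1306]
eef_rot: [0.647, 0.763, -0.0, 0.0]
wrist_force: [0.3, -0.5, -0.6]
gripper_width: 0.0515
grasp_force: 30.0
```

```bash
python3 - <<'E'
from h import *
s=status.get_state();print(s['tool_pos'],s['wrist_force'])
mv(.536,.0255,.102,9.5)
E
```

```text
[0.53587035 0.02478471 0.13063817] [ 0.2509204  -0.548408   -0.63352305]
off [0.0007 0.0003 0.0286] rot [-0.02  0.02 -0.06]
```

Down past the square's top (TCP 0.105), to 0.096.

Emit:
{"name": "servo_tool", "arguments": {"offset": [[0.0005,0,0.005],[0.0005,0,0.01],[0.0005,0,0.015],[0.0005,0,0.02],[0.0005,0,0.023],[0.0005,0,0.026],[0.0005,0,0.029],[0.0005,0,0.032],[0.0005,0,0.034],[0.0005,0,0.034]], "rotation": [[0,0,0],[0,0,0],[0,0,0],[0,0,0],[0,0,0],[0,0,0],[0,0,0],[0,0,0],[0,0,0],[0,0,0]], "jaw": [1,1,1,1,1,1,1,1,1,1]}}

```text
t: 20.0
tool_pos: [0.5359, 0.0264, 0.0965]
eef_rot: [0.646, 0.763, -0.0, 0.0]
wrist_force: [0.0, 0.2, -0.8]
gripper_width: 0.0516
grasp_force: 30.0
```

Emit:
{"name": "servo_tool", "arguments": {"offset": [[0,0,0.004],[0,0,0.008],[0,0,0.012],[0,0,0.015],[0,0,0.017],[0,0,0.017],[0,0,0.017]], "rotation": [[0,0,0],[0,0,0],[0,0,0],[0,0,0],[0,0,0],[0,0,0],[0,0,0]], "jaw": [1,1,1,1,1,1,1]}}

```text
t: 20.7
tool_pos: [0.5359, 0.0264, 0.0806]
eef_rot: [0.646, 0.763, -0.0, 0.0]
wrist_force: [-4.0, -0.9, 11.0]
gripper_width: 0.052
grasp_force: 30.0
```

Emit:
{"name": "servo_tool", "arguments": {"offset": [[0,0,0],[0,0,0],[0,0,0],[0,0,0]], "rotation": [[0,0,0],[0,0,0],[0,0,0],[0,0,0]], "jaw": [0,0,0,0]}}

```text
t: 21.1
tool_pos: [0.5358, 0.0265, 0.0795]
eef_rot: [0.646, 0.763, -0.0, -0.0]
wrist_force: [0.4, 0.1, -0.5]
gripper_width: 0.0815
grasp_force: 0.0
```

```bash
python3 - <<'E'
from h import *
s=status.get_state();print(s['tool_pos'])
mv(.583,-.2895,.08,-115.3)
for u,v in [(401,184),(405,155)]: print(P('top',u,v,z=.01)-[.583,-.2895,0])
E
```

```text
[0.53581447 0.02645625 0.07952394]
off [-0.3194 -0.0059 -0.0005] rot [-1.0000e-02  2.0000e-02  1.2485e+02]
[0.04517462 0.01621103 0.01      ]
[ 0.13247532 -0.00031571  0.01      ]
```

Emit:
{"name": "servo_tool", "arguments": {"offset": [[0,0,-0.05],[0,0,-0.1],[-0.02,0,-0.11],[-0.319,-0.006,-0.11],[-0.319,-0.006,-0.11],[-0.319,-0.006,-0.11],[-0.319,-0.006,-0.11],[-0.319,-0.006,-0.11],[-0.319,-0.006,-0.11],[-0.319,-0.006,-0.11],[-0.319,-0.006,-0.11],[-0.319,-0.006,-0.11],[-0.319,-0.006,-0.11],[-0.319,-0.006,-0.11],[-0.319,-0.006,-0.11],[-0.319,-0.006,-0.07],[-0.319,-0.006,-0.03],[-0.319,-0.006,0],[-0.319,-0.006,0],[-0.319,-0.006,0]], "rotation": [[0,0,0],[0,0,0],[0,0,124.8],[0,0,124.8],[0,0,124.8],[0,0,124.8],[0,0,124.8],[0,0,124.8],[0,0,124.8],[0,0,124.8],[0,0,124.8],[0,0,124.8],[0,0,124.8],[0,0,124.8],[0,0,124.8],[0,0,124.8],[0,0,124.8],[0,0,124.8],[0,0,124.8],[0,0,124.8]], "jaw": [0,0,0,0,0,0,0,0,0,0,0,0,0,0,0,0,0,0,0,0]}}

```text
t: 23.1
tool_pos: [0.583, -0.2892, 0.08]
eef_rot: [0.976, -0.218, -0.0, -0.0]
wrist_force: [0.3, 0.2, 0.8]
gripper_width: 0.0882
grasp_force: 0.0
```

```bash
python3 - <<'E'
from h import *
s=status.get_state();print(s['tool_pos'],s['q'])
mv(.583,-.2895,.02,-115.3)
t,_=cap('top');s,_=cap('scene')
cv2.imwrite('pics/m4.png',np.hstack([cv2.resize(s[170:370,180:380],(400,400),interpolation=2),cv2.resize(t[201:229,284:312],(400,400),interpolation=2)]))
E
```

```text
[ 0.58295328 -0.28916995  0.07998366] [ 0.29311565  0.75685912  0.14359433  1.64425987 -0.14437019  0.75130686
 -1.50757167]
off [0.0002 0.0003 0.06  ] rot [0.   0.03 0.06]
```

View pics/m4.png

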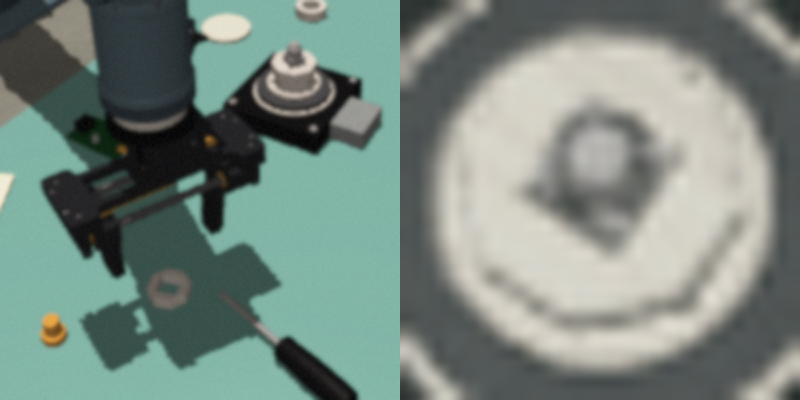

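Both collars are seated on the stage (spindle at the picture's right half centre). Now the small one: its underside-to-TCP should be about 0.020.

Emit:
{"name": "servo_tool", "arguments": {"offset": [[0,0,0.03],[0,0,0.055],[0,0,0.06],[0,0,0.06],[0,0,0.06],[0,0,0.06],[0,0,0.06],[0,0,0.06],[0,0,0.06],[0,0,0.06],[0,0,0.06],[0,0,0.06]], "rotation": [[0,0,0],[0,0,0],[0,0,0],[0,0,0],[0,0,0],[0,0,0],[0,0,0],[0,0,0],[0,0,0],[0,0,0],[0,0,0],[0,0,0]], "jaw": [0,0,0,1,1,1,1,1,1,1,1,1]}}

```text
t: 24.4
tool_pos: [0.583, -0.2892, 0.0199]
eef_rot: [0.976, -0.219, 0.0, -0.0]
wrist_force: [-2.0, 1.4, 3.7]
gripper_width: 0.0396
grasp_force: 30.0
```

Emit:
{"name": "servo_tool", "arguments": {"offset": [[0,0,0],[0,0,0],[0,0,0],[0,0,0],[0,0,0],[0,0,0],[0,0,0],[0,0,0],[0,0,0],[0,0,0],[0,0,0],[0,0,0],[0,0,0],[0,0,0],[0,0,0],[0,0,0],[0,0,0],[0,0,0],[0,0,0],[0,0,0]], "rotation": [[0,0,0],[0,0,0],[0,0,0],[0,0,-90],[0,0,-90],[0,0,-90],[0,0,-90],[0,0,-90],[0,0,-90],[0,0,-90],[0,0,-90],[0,0,-90],[0,0,-90],[0,0,-90],[0,0,-90],[0,0,-90],[0,0,-90],[0,0,-90],[0,0,-90],[0,0,-90]], "jaw": [0,0,0,0,0,0,0,0,0,0,0,0,0,0,1,1,1,1,1,1]}}

```text
t: 26.4
tool_pos: [0.5829, -0.2891, 0.0197]
eef_rot: [0.845, 0.535, -0.0, 0.0]
wrist_force: [0.9, -0.2, -0.3]
gripper_width: 0.0422
grasp_force: 0.0
```

Emit:
{"name": "servo_tool", "arguments": {"offset": [[0,0,0],[0,0,0],[0,0,0],[0,0,-0.05],[0,0,-0.1],[0,0,-0.13],[0,0,-0.13],[0,0,-0.13]], "rotation": [[0,0,0],[0,0,0],[0,0,0],[0,0,0],[0,0,0],[0,0,0],[0,0,0],[0,0,0]], "jaw": [1,1,1,1,1,1,1,1]}}

```text
t: 27.2
tool_pos: [0.5829, -0.2893, 0.15]
eef_rot: [0.845, 0.535, 0.0, 0.0]
wrist_force: [-1.1, 0.9, -1.3]
gripper_width: 0.0394
grasp_force: 30.0
```

```bash
python3 - <<'E'
from h import *
s=status.get_state();print(s['tool_pos'])
mv(.536,.0258,.13,9.5)
E
```

```text
[ 0.58289142 -0.28928075  0.15001018]
off [ 0.2649 -0.1769  0.0198] rot [ 4.000e-02  3.000e-02 -3.476e+01]
```

Emit:
{"name": "servo_tool", "arguments": {"offset": [[0.265,-0.177,0],[0.265,-0.177,0],[0.265,-0.177,0],[0.265,-0.177,0],[0.265,-0.177,0],[0.265,-0.177,0],[0.265,-0.177,0],[0.265,-0.177,0.01],[0.265,-0.177,0.02],[0.265,-0.177,0.02],[0.265,-0.177,0.02],[0.265,-0.177,0.02]], "rotation": [[0,0,-34.8],[0,0,-34.8],[0,0,-34.8],[0,0,-34.8],[0,0,-34.8],[0,0,-34.8],[0,0,-34.8],[0,0,-34.8],[0,0,-34.8],[0,0,-34.8],[0,0,-34.8],[0,0,-34.8]], "jaw": [1,1,1,1,1,1,1,1,1,1,1,1]}}

```text
t: 28.4
tool_pos: [0.5361, 0.0248, 0.1295]
eef_rot: [0.647, 0.763, -0.0, 0.0]
wrist_force: [0.2, 0.1, 0.1]
gripper_width: 0.04
grasp_force: 30.0
```

```bash
python3 - <<'E'
from h import *
s=status.get_state();print(s['tool_pos'])
mv(.536,.0258,.096,9.5)
E
```

```text
[0.53606244 0.02484568 0.12953002]
off [0.001  0.0001 0.0335] rot [-0.01  0.01 -0.07]
```

Emit:
{"name": "servo_tool", "arguments": {"offset": [[0.0005,0,0.005],[0.0005,0,0.01],[0.0005,0,0.015],[0.0005,0,0.019],[0.0005,0,0.022],[0.0005,0,0.025],[0.0005,0,0.028],[0.0005,0,0.031],[0.0005,0,0.033],[0.0005,0,0.033]], "rotation": [[0,0,0],[0,0,0],[0,0,0],[0,0,0],[0,0,0],[0,0,0],[0,0,0],[0,0,0],[0,0,0],[0,0,0]], "jaw": [1,1,1,1,1,1,1,1,1,1]}}

```text
t: 29.4
tool_pos: [0.5361, 0.0263, 0.0966]
eef_rot: [0.646, 0.763, 0.0, 0.0]
wrist_force: [1.9, -1.8, -2.1]
gripper_width: 0.0395
grasp_force: 30.0
```

Emit:
{"name": "servo_tool", "arguments": {"offset": [[0,0,0.002],[0,0,0.003],[0,0,0.0035],[0,0,0.0035]], "rotation": [[0,0,0],[0,0,0],[0,0,0],[0,0,0]], "jaw": [1,1,1,1]}}

```text
t: 29.8
tool_pos: [0.5362, 0.0264, 0.0936]
eef_rot: [0.646, 0.763, 0.0, 0.0]
wrist_force: [1.4, -1.4, 4.1]
gripper_width: 0.0399
grasp_force: 30.0
```

Home with contact at the expected height. Release, rise, move aside, and check.

Emit:
{"name": "servo_tool", "arguments": {"offset": [[0,0,0.0005],[0,0,0],[0,0,0],[0,0,0],[0,0,0],[0,0,0],[0,0,-0.04],[0,0,-0.09],[0,0,-0.13],[-0.2,0,-0.13],[-0.2,0,-0.13],[-0.2,0,-0.13],[-0.2,0,-0.13],[-0.2,0,-0.13],[-0.2,0,-0.13]], "rotation": [[0,0,0],[0,0,0],[0,0,0],[0,0,0],[0,0,0],[0,0,0],[0,0,0],[0,0,0],[0,0,0],[0,0,0],[0,0,0],[0,0,0],[0,0,0],[0,0,0],[0,0,0]], "jaw": [1,0,0,0,0,0,0,0,0,0,0,0,0,0,0]}}

```text
t: 31.3
tool_pos: [0.5686, -0.1717, 0.2228]
eef_rot: [0.647, 0.763, -0.0, -0.0]
wrist_force: [0.2, 0.1, -0.5]
gripper_width: 0.0883
grasp_force: 0.0
```

```bash
python3 - <<'E'
from h import *
t,d=cap('top');s,_=cap('scene')
cv2.imwrite('pics/m5.png',np.hstack([cv2.resize(s[165:245,287:367],(400,400),interpolation=2),cv2.resize(t[201:229,284:312],(400,400),interpolation=2)]))
E
```

```text
(no output)
```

View pics/m5.png

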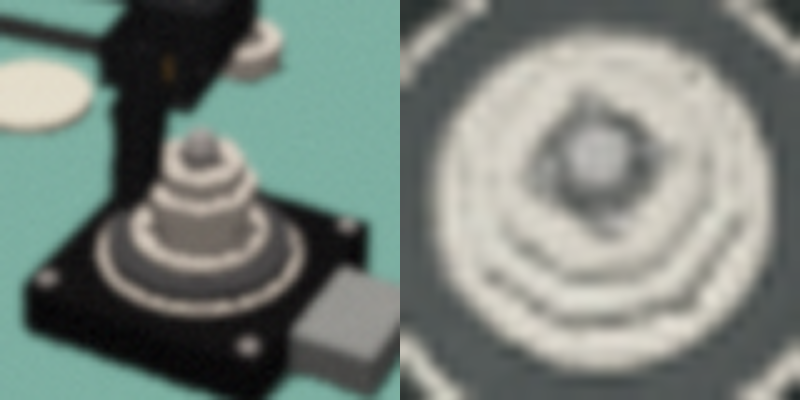

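The picture shows the stack concentric and flat (spindle tip at crop (200,145)), with the gripper clear of it.

```bash
python3 -c "
from h import *
print(ticket.finish_job())"
```

```text
the job is handed in; nothing more can be done
None
```

All three collars are on the spindle in the order asked (flanged, wide octagonal, small octagonal), each felt to seat at its expected height, then let go; the bushing and the rest were not handled, and the job was handed in after about 31 s of the 72 s.

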